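Run the scan carriage through the gantry and tip the scanned feet into the case

TASK

Slide the scanning carriage through under the scanner gantry until it is fully home against the stop at the right-hand end, with the white feet still lying in its pan; the gripper cannot pass under the gantry, so let go on the left and take the carriage again by its other post on the right. Then lift the pan by its bar to tip all four feet into the open case, and lower the pan flat again. Do not bump the gantry, and leave the other things on the table where they are.

Things in the scene. Friction and masses are not known exactly. Their poses are not given: they have to be found in the camera images.
- rail: Fixed aluminium slide bench, 700 mm long (its y) by 90 mm wide (its x); origin at the centre of its underside on the table; x points away from the robot side, y to the left along the rail, z up. End blocks 55 mm high stand at both ends; their rubber bumpers at y = +-320 mm are the stops. The scanner gantry stands across its middle
- gantry: White scanner gantry fixed over the rail within 25 mm of its middle; origin on the table, on the rail's centre line below the middle of the beam; rail's axes. Beam: x = -60 to 195 mm, y = -28 to 28 mm, z = 157 to 222 mm. Column 60 x 60 mm on the far side (x = 135 to 195 mm; foot plate 125 to 205 mm). Posts, pan and feet pass under the beam, a gripper does not
- carriage (a joint): Position of the carriage, m: 0 at the left stop, grows as it slides to the right (rail -y); 0.34 is fully home on the right-hand stop. About 3 N of dry friction plus 6 N per m/s; it stays where it is left. Its deck is 300 mm long, top 60 mm above the table; about 1 kg with the pan
- left_post (a point): Centre of the top, 135 mm above the table, of the left of the carriage's two upright steel posts: round, 22 mm in diameter, 75 mm tall, 130 mm left of the carriage's middle and on the rail's centre line (rail x = 0). Rail's axes
- right_post (a point): The same for the right post, 130 mm to the right of the carriage's middle (260 mm from the left post). It starts just left of the gantry or under its beam
- pan (a joint): Tip angle of the pan, rad: 0 flat, 1.2 fully tipped. It hinges along rail y at its open far lip (rail x = 70 mm, z = 88 mm): lifting its near side tips it away from the robot side, over the case when the carriage is home. Let go, it sinks back flat by its weight (0.25 kg), slowed by a damper. The feet slide off only on a steep slope: tip it past 1 rad
- pan_floor (a point): Centre of the upper face of the pan's floor, in the middle of the carriage, 88 mm above the table when flat; pan 120 mm (x) by 160 mm (y), 25 mm walls on the near side and both ends, open at the far side (+x). Axes turn with the pan
- pan_bar (a point): Centre of the pan's round steel lifting bar: 12 mm thick, 100 mm long along y, on two arms at y = +-45 mm, 100 mm above the table when flat, 45 mm out from the pan's near wall, 165 mm from the hinge line and 12 mm above it. At least 80 mm free beneath it. The bar can turn between the fingers as the pan tips
- case: Open black hard case lined with grey foam, fixed on the table at the right-hand end beyond the rail, 200 mm (x) by 210 mm (y), walls 6 mm thick and 55 mm high, its lid standing up along the far side to 105 mm above the table; origin at the centre of its underside, axes parallel to the rail's; foam floor 12 mm up
- foot0: One of four alike white plastic L-shaped corner feet lying loose in the pan, 34 x 32 x 22 mm high, about 30 g; origin under the middle of the L's bounding square, z up
- foot1: One of four alike white plastic L-shaped corner feet lying loose in the pan, 34 x 32 x 22 mm high, about 30 g; origin under the middle of the L's bounding square, z up
- foot2: One of four alike white plastic L-shaped corner feet lying loose in the pan, 34 x 32 x 22 mm high, about 30 g; origin under the middle of the L's bounding square, z up
- foot3: One of four alike white plastic L-shaped corner feet lying loose in the pan, 34 x 32 x 22 mm high, about 30 g; origin under the middle of the L's bounding square, z up
- reel: Bystander: grey flanged reel, 90 mm in diameter, 60 mm high, standing on the table; origin at the centre of its underside
- puck: Bystander: round steel glass-top holder, 80 mm foot, 45 mm high; origin at the centre of its underside
- ball: Bystander: white 40 mm calibration ball on a steel stand with 60 mm foot, 82 mm high; origin at the centre of its underside

How it is judged:
By the outcome, as a careful person would: the job done as asked, in the order asked, and still so for the second after the job is handed in, with the robot touching nothing.
It also fails if it takes over 72 s, if anything falls off the work surface, if the arm or the gripper's body presses on something with over 40 N, if the wrist force passes 120 N, or if a joint passes its speed limit or range.

ROBOT

A 7-joint arm with a two-finger parallel gripper is mounted at the origin on the work surface. World frame = base frame: x ahead of the robot, y to its left, z up, the work surface at z = 0. Lengths are in m, angles in rad, forces in N, time in s.
With the tool pointing down it reaches from about 0.425 to 0.925 m from the base axis. Payload 6.8 kg.
Tool frame: the origin (TCP) lies midway between the tips of the shut fingers; the grasp point (between the pads) lies 19 mm behind it (bot.pinch_z is the distance from the TCP to the grasp point, in m); z points along the fingers, y is the line along which they close (so a half turn about z gives the same grasp; the last joint's range is limited). The gripper opens to 85 mm and grips with 20 to 120 N. Pads are 22 mm wide; open, the fingers measure 114 mm over their backs; the gripper's body (76 mm by 85 mm) begins 54 mm behind the grasp point. The pads swing forward as they close: fully open they stand 13 mm farther back than shut.
Start: joints at [-1.39, 0.477, 0.022, 1.555, -0.011, 1.109, -0.083], TCP at [0.192, 0.647, 0.231] pointing down, gripper open.
Joint ranges: [-2.96, 2.96], [-0.34, 2.1], [-1.41, 1.46], [0.24, 2.44], [-1.37, 4.51], [0.17, 1.92], [-2.96, 2.96]. Speed limits (rad/s): [2.39, 2.39, 3.14, 3.14, 3.14, 3.14, 3.14].

INTERFACE

Orientations are given as a unit quaternion [w, x, y, z].
In Python, from station import bot, imaging gives the robot as it stands. The module is installed in compiled form; this text tells all that it offers.
- The arm moves only by the tool carry_out, never from a script. Its argument "targets" is a list of rows, each a list of 5 numbers: the shift along the tool's x, y, z in cm, then the turn about the tool's z in degrees, then the opening, from -1 (shut) to 1 (fully open). In form: [[x, y, z, yaw, gripper], ...]. A call has 1 to 12 rows; each row shifts and turns the commanded pose from where the row before left it, along the tool's axes as they then stand; what a row does not reach is not made up. A row lasts 1/10 s, in which the tool goes at most 50 mm and 8.59 degrees, less where a joint would pass 70% of its speed; a pose out of reach is approached as far as the arm can. A call is refused whole if a number of a shift passes 5 or a number of a turn 8.59, either way. A call with a gripper value outside its range is refused whole. The fingers move at their own pace and stop on an object; "force" is the grip in N (left out, the last holds). Time passes only in rows, so rows that do not move let the fingers close. It gives the time, the measured TCP pose, the force, the opening and the grip force at its end, in the units of the state.
- bot.get_obs(): the state, without advancing time (a new reading comes with each control period).
- imaging.read_camera(name): name is "side" or "top" or "wrist"; returns the picture (384x512x3 uint8, red, green, blue); there is no depth.
- imaging.calibration(name): a dict with "fx", "fy", "cx", "cy" (pixels), "k1" (the pictures are not rectified: a ray, as slopes to the right and down, at radius r is drawn at 1 + k1 r^2 times it, then the intrinsics apply), "extrinsics" (4x4, takes a point from world to camera coordinates). Camera axes: x right, y up, looking along -z (the intrinsics and any distortion apply to the point x, -y, -z); pixel columns grow to the right and rows downward; lengths in m; the calibration is good to about 2 mm. A picture is of the moment at which its call begins: read the wrist's pose just before it. calibration takes no time and is no camera call; for the wrist camera it gives the pose at the moment of the call.
- bot.hand_in(): hands the job in; it is judged then, once.
The state is a dict: "t": time; "q": joint angles; "joint_vel": joint speeds; "joint_torque": joint torques, N m; "eef_pos": TCP position; "tool_rot": TCP orientation; "contact_force": force on the tool from outside, world axes, zero at the start; "torque": the same for the moment, N m; "gripper_width": opening from 0.0 (shut) to 1.0 (fully open); "grasp_force": force on a finger pad.
Only numpy, scipy, OpenCV 4.12 (cv2) and the standard library are available. Lean on these libraries where they do the work, as an engineer would, in place of code of your own. Each camera call takes 0.05 s, during which the arm holds its last target. There are 200 camera calls.

## Working session

There is one attempt and no reset: what is moved stays moved. The work goes in short steps, Python scripts to look and compute and a tool call to move; the robot and the scene stay as the last step left them, time stands still between calls to the robot, and variables do not carry over. Pictures are saved under pics/ and viewed, at most 10 in all, crops included, and the job is handed in when it is done.

Besides the shell and the picture viewer there is one more tool, called after "Emit:" as name([rows], argument=value, ...), one row to a line, values as JSON. carry_out: Moves the arm, as the interface text tells. Its arguments: {"type":"object","properties":{"targets":{"type":"array"},"force":{"type":"number"}},"required":["targets"]}

```bash
mkdir -p pics; cat > h.py <<'E'
import numpy as np, cv2
from station import bot, imaging
def shot(n,f):
    im=imaging.read_camera(n); cv2.imwrite('pics/'+f,im[:,:,::-1]); return im
def ray(n,u,v,z,c=None):
    c=c or imaging.calibration(n); x=(u-c['cx'])/c['fx']; y=(v-c['cy'])/c['fy']
    a,b=x,y
    for _ in range(20):
        s=1+c['k1']*(a*a+b*b); a,b=x/s,y/s
    E=np.array(c['extrinsics']); R,t=E[:3,:3],E[:3,3]
    o=-R.T@t; d=R.T@np.array([a,-b,-1]); return o+d*(z-o[2])/d[2]
def proj(n,p,c=None):
    c=c or imaging.calibration(n); E=np.array(c['extrinsics']); q=E[:3,:3]@np.array(p)+E[:3,3]
    a,b=q[0]/-q[2],-q[1]/-q[2]; s=1+c['k1']*(a*a+b*b)
    return np.array([c['fx']*a*s+c['cx'],c['fy']*b*s+c['cy']])
E
python3 - <<'E'
from h import *
np.set_printoptions(precision=4,suppress=True)
a=shot('top','t0.png');b=shot('side','s0.png')
o=bot.get_obs();print(o, bot.pinch_z)
for n in('top','side','wrist'):print(n,imaging.calibration(n))
E
```

```text
{'t': 0.1, 'q': array([-1.3901,  0.4777,  0.0223,  1.5563, -0.0115,  1.1093, -0.0831]), 'joint_vel': array([-0.0002, -0.0012,  0.0009, -0.0025,  0.0007,  0.0004, -0.0005]), 'joint_torque': array([  0.004 , -59.7765,   1.6136, -28.1958,   0.0128,   0.005 ,
        -0.    ]), 'eef_pos': array([0.1921, 0.6465, 0.2304]), 'tool_rot': array([-0.0001,  0.1439,  0.9896, -0.0008]), 'contact_force': array([-0.683 , -0.3738,  0.271 ]), 'torque': array([ 0.0169,  0.0203, -0.0341]), 'grasp_force': 0.0, 'gripper_width': 1.000319595731949} 0.0187
top {'fx': 378.6465600055102, 'fy': 378.6465600055102, 'cx': 255.31869742903217, 'cy': 187.30236684533335, 'k1': 0.026964811336851788, 'extrinsics': array([[ 0.1413, -0.99  ,  0.0022, -0.1472],
       [ 0.9672,  0.1385,  0.2131, -0.6206],
       [-0.2112, -0.028 ,  0.977 , -0.8875],
       [ 0.    ,  0.    ,  0.    ,  1.    ]])}
side {'fx': 476.5962940092587, 'fy': 476.5962940092587, 'cx': 261.5874925954861, 'cy': 191.0352488118106, 'k1': 0.01698190543883219, 'extrinsics': array([[ 0.9629, -0.2698,  0.0078, -0.6259],
       [ 0.1774,  0.6541,  0.7353, -0.1664],
       [-0.2035, -0.7067,  0.6777, -1.4447],
       [ 0.    ,  0.    ,  0.    ,  1.    ]])}
wrist {'fx': 316.6877200466003, 'fy': 316.6877200466003, 'cx': 254.01282271302824, 'cy': 194.96163652497629, 'k1': -0.036086703646714145, 'extrinsics': array([[ 0.2848,  0.9586, -0.0022, -0.674 ],
       [-0.9146,  0.271 , -0.2999,  0.0392],
       [-0.2869,  0.0874,  0.954 , -0.3808],
       [ 0.    ,  0.    ,  0.    ,  1.    ]])}
```

View pics/t0.png

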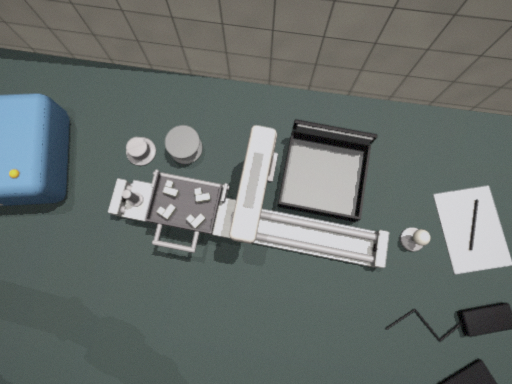

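View pics/s0.png

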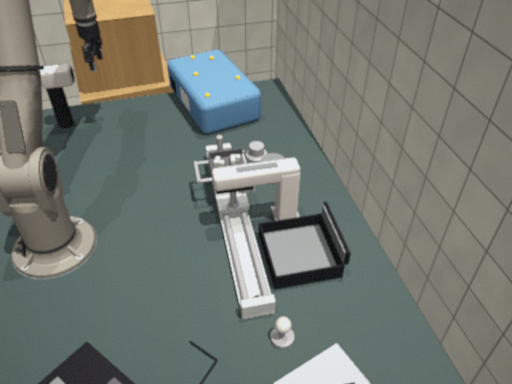

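Top view: left end block is near (118,197), left post near (127,194), gantry beam spans (258,130) to (244,238), the right end block is near (381,249), and the case is near (325,175). I'll zoom in to get accurate pixels.

```bash
python3 - <<'E'
from h import *
a=cv2.imread('pics/t0.png')
c=cv2.resize(a[170:260,100:240],None,fx=5.7,fy=5.7,interpolation=cv2.INTER_CUBIC);cv2.imwrite('pics/c1.png',c[:600,:800])
np.set_printoptions(precision=3,suppress=True)
for n,u,v,z in [('LblockL',112,196,.055),('RblockR',387,249,.055),('lpost',126,194,.135),('bar',176,246,.1),('beamfar',261,128,.222),('beamnear',243,240,.222)]:print(n,ray('top',u,v,z))
E
```

```text
LblockL [0.564 0.298 0.055]
RblockR [ 0.53  -0.4    0.055]
lpost [0.562 0.235 0.135]
bar [0.462 0.106 0.1  ]
beamfar [ 0.734 -0.056  0.222]
beamnear [ 0.489 -0.053  0.222]
```

View pics/c1.png

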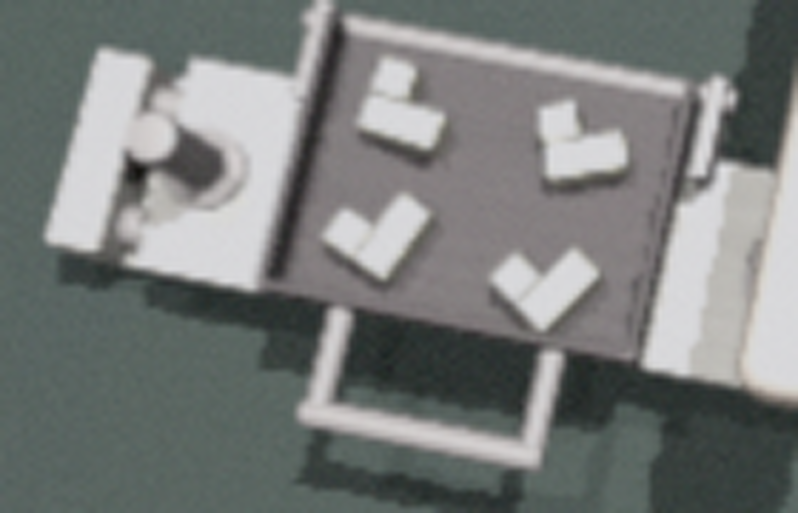

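```bash
python3 - <<'E'
from h import *
np.set_printoptions(precision=4,suppress=True)
L=ray('top',117.5,196.3,.055);R=ray('top',381.7,248.8,.055)
d=(R-L);print(L,R,np.linalg.norm(d),'yaw',np.degrees(np.arctan2(d[0],-d[1])))
d/=np.linalg.norm(d);C=(L+R)/2
n=np.array([-d[1],d[0],0]); n=n if n[0]>0 else -n
for k,u,v,z in [('lpost',126.8,194.2,.135),('bar',173.7,246.5,.1),('barL',152.6,242.3,.1),('barR',194.7,250.7,.1),('beamnear',243,239,.222),('beamN1',231,237,.222),('beamN2',256,242,.222),('caseNL',280,207,.055),('caseNR',359,218,.055)]:
    p=ray('top',u,v,z);print(k,p,'rail x,y',(p-C)@n,-(p-C)@d)
print('side post', ray('side',219,138,.135))
P=C-d*.3;P[2]=.135;print(P,proj('top',P),proj('side',P))
E
```

```text
[0.5653 0.2842 0.055 ] [ 0.5286 -0.3871  0.055 ] 0.6722877365868544 yaw -3.126941714579524
lpost [0.562  0.2329 0.135 ] rail x,y -0.00047111063716361035 0.28469490646711965
bar [0.4602 0.1106 0.1   ] rail x,y -0.09549688566506868 0.1570778077441193
barL [0.4629 0.1614 0.1   ] rail x,y -0.09557096400319293 0.2079328680902803
barR [0.4575 0.0602 0.1   ] rail x,y -0.09543915558761984 0.10659672343113721
beamnear [ 0.4913 -0.0527  0.222 ] rail x,y -0.05554959125983517 -0.004332173240940896
beamN1 [ 0.4918 -0.0279  0.222 ] rail x,y -0.056354267129034616 0.020519175142402736
beamN2 [ 0.489  -0.0798  0.222 ] rail x,y -0.05632385538656657 -0.03152439072801476
caseNL [ 0.5962 -0.1264  0.055 ] rail x,y 0.053288910938668214 -0.07220300199571936
caseNR [ 0.5967 -0.3258  0.055 ] rail x,y 0.06462604608090504 -0.27124392685659726
side post [0.5615 0.2272 0.135 ]
[0.5633 0.2481 0.135 ] [120.4331 192.7415] [218.2571 134.4207]
```

The left post is at about (0.562, 0.232) and sits on the rail's centre line as it should. The rail's yaw is −3.1° and the carriage is at about 0.015. Next I'll turn the tool so it closes along rail x, then move over the post.

Emit:
carry_out([
  [0,0,0,8.5,0.2],
  [0,0,0,8.5,0.2],
  [0,0,0,8.5,0.2],
  [0,0,0,8.5,0.2],
  [0,0,0,8.5,0.2],
  [0,0,0,8.5,0.2],
  [0,0,0,8.5,0.2],
  [0,0,0,8.5,0.2],
  [0,0,0,8.5,0.2],
  [0,0,0,0,0.2],
], force=60)

```text
t: 1.1
eef_pos: [0.1919, 0.6468, 0.2307]
tool_rot: [0.0, 0.726, 0.688, -0.0]
contact_force: [0.1, -0.0, 0.9]
gripper_width: 0.602
grasp_force: 0.0
```

Emit:
carry_out([
  [-3.3,3.3,0,0,0.2],
  [-3.3,3.3,0,0,0.2],
  [-3.3,3.3,0,0,0.2],
  [-3.3,3.3,0,0,0.2],
  [-3.3,3.3,0,0,0.2],
  [-3.3,3.3,0,0,0.2],
  [-3.3,3.3,0,0,0.2],
  [-3.3,3.3,0,0,0.2],
  [-3.3,3.3,0,0,0.2],
  [-3.3,3.3,0,0,0.2],
  [-3.3,3.3,0,0,0.2],
  [0,0,0,0,0.2],
])

```text
t: 2.3
eef_pos: [0.54, 0.2574, 0.2318]
tool_rot: [0.002, 0.728, 0.686, -0.0]
contact_force: [0.3, -1.4, -0.4]
gripper_width: 0.599
grasp_force: 0.0
```

```bash
python3 - <<'E'
from h import *
np.set_printoptions(precision=4,suppress=True)
o=bot.get_obs();print(o['t'],o['eef_pos'],o['tool_rot'],o['q'],o['gripper_width'])
shot('wrist','w1.png')
print(proj('wrist',[.562,.2315,.135]))
E
```

```text
2.3 [0.54   0.2574 0.2318] [ 0.0022  0.728   0.6855 -0.    ] [-0.9163  0.3733  0.4744  1.7717 -0.1893  1.0413 -0.4341] 0.598850656729115
[285.6925 229.1928]
```

View pics/w1.png

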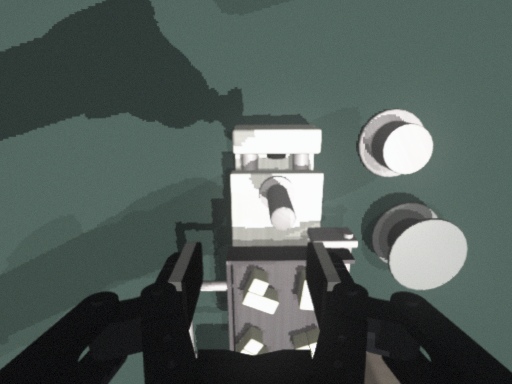

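In the wrist view the post's top face is centred near (284,218). I'll refine its position from that.

```bash
python3 - <<'E'
from h import *
np.set_printoptions(precision=4,suppress=True)
o=bot.get_obs();w,x,y,z=o['tool_rot']
from scipy.spatial.transform import Rotation as T
R=T.from_quat([x,y,z,w]).as_matrix();print(R)
im=cv2.imread('pics/w1.png')
for u,v in[(284,218),(284,214)]:
  p=ray('wrist',u,v,.135);print(p,R.T@(p-o['eef_pos'])*100)
print(R.T@(np.array([.562,.2315,.135])-o['eef_pos'])*100)
# block edges in wrist for rail yaw
a=ray('wrist',234,152,.055);b=ray('wrist',321,152,.055);print(a,b,np.degrees(np.arctan2(b[1]-a[1],b[0]-a[0])))
E
```

```text
[[ 0.0565  0.9984  0.001 ]
 [ 0.9984 -0.0565 -0.0015]
 [-0.0014  0.0011 -1.    ]]
[0.5609 0.2415 0.135 ] [-1.8188  2.4203  9.6432]
[0.561  0.2449 0.135 ] [-1.4714  2.4102  9.6427]
[-2.8067  2.5882  9.6448]
[0.5186 0.284  0.055 ] [0.6069 0.279  0.055 ] -3.2087426084012534
```

```bash
python3 - <<'E'
from h import *
a=cv2.imread('pics/w1.png')[165:245,240:330]; b=cv2.imread('pics/t0.png')[175:215,105:150]
A=cv2.resize(a,None,fx=5,fy=5,interpolation=cv2.INTER_CUBIC);B=cv2.resize(b,(400,400),interpolation=cv2.INTER_CUBIC)[:400]
B=cv2.resize(b,(340,302),interpolation=cv2.INTER_CUBIC)
o=np.zeros((400,800,3),np.uint8);o[:,:450]=A;o[:302,455:795]=B;cv2.imwrite('pics/c2.png',o)
E
```

```text
(no output)
```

View pics/c2.png

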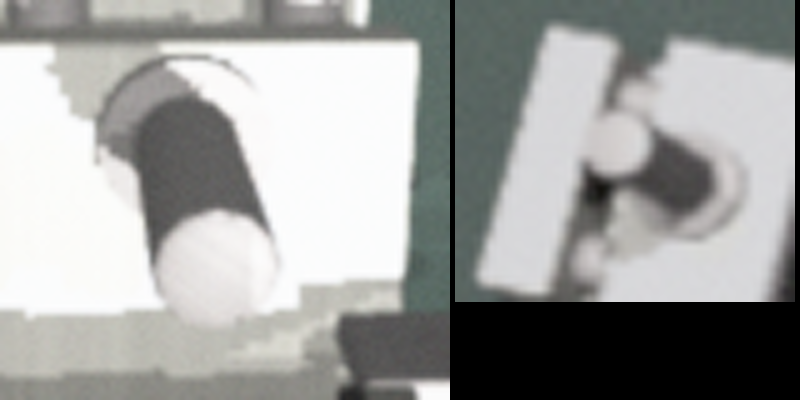

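```bash
python3 - <<'E'
from h import *
np.set_printoptions(precision=4,suppress=True)
o=bot.get_obs();print(o['eef_pos'],o['tool_rot'],o['joint_vel'])
a=cv2.imread('pics/w1.png');b=shot('wrist','w2.png')[:,:,::-1].copy()
(d,r)=cv2.phaseCorrelate(np.float32(a[120:240,230:330,1]),np.float32(b[120:240,230:330,1]));print('shift',d,r)
o=bot.get_obs();print(o['eef_pos'],o['tool_rot'])
print(ray('wrist',283.4+d[0],218.6+d[1],.135))
E
```

```text
[0.5376 0.2611 0.2314] [ 0.0009  0.7268  0.6868 -0.0002] [-0.0569 -0.0039 -0.068   0.0081 -0.0189  0.0028 -0.0312]
shift (2.7970336115379126, 4.005136115766064) 0.8309859310388565
[0.536  0.2639 0.2311] [ 0.      0.7256  0.6881 -0.0002]
[0.5608 0.2404 0.135 ]
```

```bash
python3 - <<'E'
from h import *
np.set_printoptions(precision=4,suppress=True)
from scipy.spatial.transform import Rotation as T
a=cv2.imread('pics/w1.png')
for k in range(3):
    c=imaging.calibration('wrist');o=bot.get_obs();b=shot('wrist','w3.png')[:,:,::-1].copy()
    (d,r)=cv2.phaseCorrelate(np.float32(a[120:240,230:330,1]),np.float32(b[120:240,230:330,1]))
    p=ray('wrist',283.4+d[0],218.6+d[1],.135,c)
    w,x,y,z=o['tool_rot'];R=T.from_quat([x,y,z,w]).as_matrix()
    print(o['eef_pos'],o['tool_rot'],d,p,R.T@(p-o['eef_pos'])*100)
for q in ([.562,.2325,.135],p):print(proj('top',q),proj('side',q))
E
```

```text
[0.536  0.2639 0.2311] [ 0.      0.7256  0.6881 -0.0002] (4.654555463325671, 6.908325654937933) [0.5623 0.2378 0.135 ] [-2.4633  2.7675  9.6095]
[0.535  0.2656 0.231 ] [-0.0004  0.7248  0.6889 -0.0002] (5.7945391557028145, 8.605678752017461) [0.5622 0.2381 0.135 ] [-2.6089  2.8631  9.5943]
[0.5345 0.2665 0.231 ] [-0.0005  0.7244  0.6894 -0.0003] (6.252670929813334, 9.420752897658375) [0.562  0.2384 0.135 ] [-2.6766  2.9042  9.5914]
[126.9546 194.2348] [218.8139 137.0851]
[124.4455 193.8664] [218.4685 136.0947]
```

Emit:
carry_out([
  [-1.5,1.5,0,0,0.2],
  [-1.5,1.5,0,0,0.2],
  [0,0,1.5,0,0.2],
  [0,0,1.5,0,0.2],
  [0,0,1,0,0.2],
  [0,0,0,0,0.2],
  [0,0,0,0,0.2],
  [0,0,0,0,0.2],
])

```text
t: 3.35
eef_pos: [0.5639, 0.2343, 0.1917]
tool_rot: [0.0, 0.725, 0.688, 0.0]
contact_force: [0.4, 0.5, -0.7]
gripper_width: 0.598
grasp_force: 0.0
```

```bash
python3 - <<'E'
from h import *
np.set_printoptions(precision=4,suppress=True)
o=bot.get_obs();print(o['t'],o['eef_pos'],o['tool_rot'])
shot('wrist','w4.png')
print(proj('wrist',[.562,.2325,.135]),proj('wrist',[.562,.238,.135]))
E
```

```text
3.35 [0.5639 0.2343 0.1917] [0.0001 0.7254 0.6883 0.0004]
[251.271  217.0199] [250.8177 209.3924]
```

View pics/w4.png

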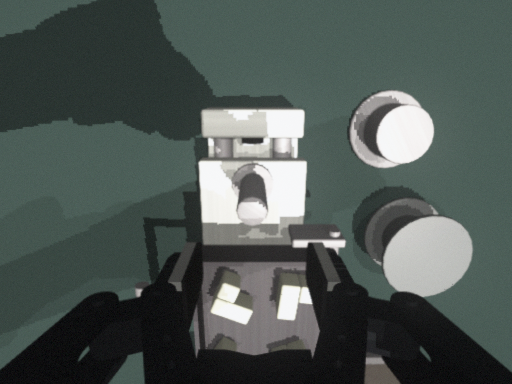

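The post top is at (252,211), which gives y≈0.236 and x≈0.562. That is within 2 mm of the tool, so I'll descend and grip.

Emit:
carry_out([
  [0.2,-0.1,1.5,0,0.2],
  [0,0,2,0,0.2],
  [0,0,2,0,0.2],
  [0,0,2,0,0.2],
  [0,0,1.5,0,0.2],
  [0,0,1,0,0.2],
  [0,0,0,0,0.2],
  [0,0,0,0,0.2],
  [0,0,0,0,-1],
  [0,0,0,0,-1],
  [0,0,0,0,-1],
  [0,0,0,0,-1],
], force=60)

```text
t: 4.6
eef_pos: [0.5626, 0.2362, 0.0924]
tool_rot: [-0.001, 0.726, 0.688, 0.0]
contact_force: [-3.1, -0.2, 4.8]
gripper_width: 0.238
grasp_force: 58.5
```

Emit:
carry_out([
  [0,0,0,0,-1],
  [0,0,0,0,-1],
])

```text
t: 4.8
eef_pos: [0.5626, 0.2362, 0.0923]
tool_rot: [-0.001, 0.726, 0.688, 0.0]
contact_force: [-3.0, 0.5, 5.0]
gripper_width: 0.24
grasp_force: 58.5
```

Emit:
carry_out([
  [-0.3,0,0,0,-1],
  [-0.7,0,0,0,-1],
  [-1.0,0,0,0,-1],
  [-1.4,0,0,0,-1],
  [-1.4,0,0,0,-1],
  [-1.4,0,0,0,-1],
  [-1.4,0,0,0,-1],
  [-1.4,0,0,0,-1],
])

```text
t: 5.6
eef_pos: [0.5579, 0.1471, 0.0923]
tool_rot: [-0.001, 0.725, 0.689, 0.001]
contact_force: [-4.3, 4.4, 6.8]
gripper_width: 0.244
grasp_force: 58.8
```

Emit:
carry_out([
  [-1.4,0,0,0,-1],
  [-1.4,0,0,0,-1],
  [-1.4,0,0,0,-1],
  [-1.4,0,0,0,-1],
  [-1.4,0,0,0,-1],
  [-1.4,0,0,0,-1],
  [-1.0,0,0,0,-1],
  [-0.5,0,0,0,-1],
  [-0.2,0,0,0,-1],
  [0,0,0,0,-1],
  [0,0,0,0,-1],
  [0,0,0,0,-1],
])

```text
t: 6.8
eef_pos: [0.5525, 0.0449, 0.0923]
tool_rot: [-0.0, 0.726, 0.688, 0.0]
contact_force: [-4.9, 0.0, 9.0]
gripper_width: 0.245
grasp_force: 59.0
```

Emit:
carry_out([
  [0,0,0,0,0.2],
  [0,0,0,0,0.2],
  [0,0,0,0,0.2],
  [0,0,-1,0,0.2],
  [0,0,-3,0,0.2],
  [0,0,-4,0,0.2],
  [0,0,-4,0,0.2],
  [0,0,-4,0,0.2],
  [0,0,-3,0,0.2],
  [0,0,-2,0,0.2],
  [0,0,0,0,0.2],
  [0,0,0,0,0.2],
])

```text
t: 8.0
eef_pos: [0.5526, 0.0449, 0.3015]
tool_rot: [0.0, 0.726, 0.688, 0.0]
contact_force: [-0.3, 0.9, -0.3]
gripper_width: 0.606
grasp_force: 0.0
```

Emit:
carry_out([
  [-1,0,0,0,0.2],
  [-2,0,0,0,0.2],
  [-3,0,0,0,0.2],
  [-3,0,0,0,0.2],
  [-3,0,0,0,0.2],
  [-3,0,0,0,0.2],
  [-3,0,0,0,0.2],
  [-3,0,0,0,0.2],
  [-3,0,0,0,0.2],
  [-2,0,0,0,0.2],
  [0,0,0,0,0.2],
  [0,0,0,0,0.2],
])

```text
t: 9.2
eef_pos: [0.5381, -0.2149, 0.3002]
tool_rot: [-0.001, 0.726, 0.688, -0.001]
contact_force: [0.6, 0.2, -0.2]
gripper_width: 0.601
grasp_force: 0.0
```

```bash
python3 - <<'E'
from h import *
np.set_printoptions(precision=4,suppress=True)
for i in range(4): imaging.read_camera('side')
o=bot.get_obs();print(o['t'],o['eef_pos'],o['tool_rot'],o['q'])
w=shot('wrist','w5.png');t=shot('top','t5.png');c=imaging.calibration('wrist')
for q in([.5383,-.2147,.135],): print(proj('wrist',q,c),proj('top',q))
B=cv2.resize(t[170:270,150:400],None,fx=2,fy=2,interpolation=cv2.INTER_CUBIC)
m=np.zeros((584,512,3),np.uint8);m[:384]=w;m[384:,:500]=B;cv2.imwrite('pics/c5.png',m[:,:,::-1])
E
```

```text
9.4 [ 0.5391 -0.2132  0.3009] [-0.0004  0.725   0.6888 -0.    ] [-0.2409  0.2948  0.6447  1.7371 -0.1909  1.1738  0.4063]
[253.4409 176.6427] [317.5308 231.6317]
```

View pics/c5.png

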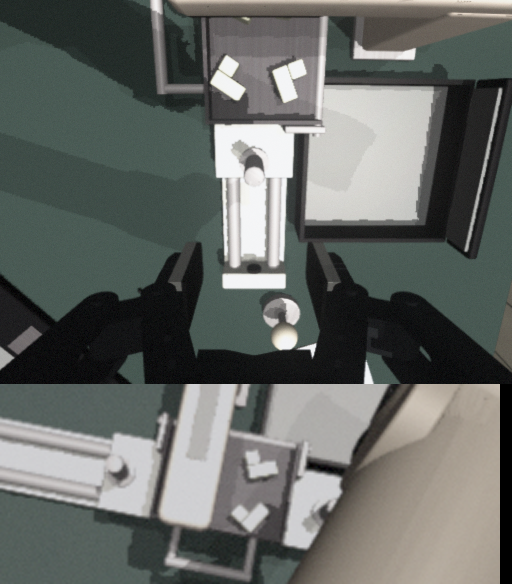

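The right post is at (254,174) in the wrist view, against a predicted (253,177), so they agree. The feet are still in the pan. Next I'll descend and grip the right post.

Emit:
carry_out([
  [-0.1,0,2,0,0.2],
  [0,0,3,0,0.2],
  [0,0,3,0,0.2],
  [0,0,3,0,0.2],
  [0,0,3,0,0.2],
  [0,0,2.4,0,0.2],
  [0,0,2,0,0.2],
  [0,0,1.5,0,0.2],
  [0,0,1,0,0.2],
  [0,0,0,0,0.2],
  [0,0,0,0,0.2],
])

```text
t: 10.6
eef_pos: [0.5393, -0.2158, 0.0929]
tool_rot: [0.0, 0.726, 0.688, 0.0]
contact_force: [0.5, -1.0, 0.6]
gripper_width: 0.599
grasp_force: 0.0
```

Emit:
carry_out([
  [0,0,0,0,-1],
  [0,0,0,0,-1],
  [0,0,0,0,-1],
  [0,0,0,0,-1],
  [0,0,0,0,-1],
  [0,0,0,0,-1],
], force=60)

```text
t: 11.2
eef_pos: [0.5387, -0.2159, 0.0933]
tool_rot: [-0.0, 0.726, 0.688, 0.0]
contact_force: [-2.6, 0.2, 6.3]
gripper_width: 0.24
grasp_force: 58.5
```

Emit:
carry_out([
  [-0.3,0,0,0,-1],
  [-0.7,0,0,0,-1],
  [-1.0,0,0,0,-1],
  [-1.4,0,0,0,-1],
  [-1.4,0,0,0,-1],
  [-1.4,0,0,0,-1],
  [-1.4,0,0,0,-1],
  [-1.4,0,0,0,-1],
  [-1.2,0,0,0,-1],
  [-0.9,0,0,0,-1],
  [-0.6,0,0,0,-1],
  [-0.4,0,0,0,-1],
])

```text
t: 12.4
eef_pos: [0.5323, -0.3365, 0.0934]
tool_rot: [-0.0, 0.726, 0.688, 0.0]
contact_force: [-3.8, 3.8, 8.0]
gripper_width: 0.24
grasp_force: 58.7
```

Emit:
carry_out([
  [-0.2,0,0,0,-1],
  [-0.2,0,0,0,-1],
  [-0.2,0,0,0,-1],
  [-0.2,0,0,0,-1],
  [-0.2,0,0,0,-1],
])

```text
t: 12.9
eef_pos: [0.5318, -0.3459, 0.0934]
tool_rot: [-0.0, 0.726, 0.688, 0.0]
contact_force: [-2.1, 3.0, 6.3]
gripper_width: 0.233
grasp_force: 58.9
```

Emit:
carry_out([
  [-0.2,0,0,0,-1],
  [-0.2,0,0,0,-1],
  [-0.2,0,0,0,-1],
])

```text
t: 13.2
eef_pos: [0.5315, -0.3502, 0.0933]
tool_rot: [-0.002, 0.725, 0.688, 0.001]
contact_force: [-4.0, 11.7, 14.1]
gripper_width: 0.241
grasp_force: 59.5
```

Emit:
carry_out([
  [-0.2,0,0,0,-1],
  [-0.2,0,0,0,-1],
])

```text
t: 13.4
eef_pos: [0.5315, -0.3502, 0.0932]
tool_rot: [-0.005, 0.725, 0.689, 0.003]
contact_force: [-7.0, 22.5, 20.8]
gripper_width: 0.239
grasp_force: 60.4
```

Home: it stopped with 22 N against the bumper. I'll release and go above the pan bar.

Emit:
carry_out([
  [0.3,0,0,0,0.2],
  [0.3,0,0,0,0.2],
  [0,0,0,0,0.2],
  [0,0,0,0,0.2],
  [0,0,-1,0,0.2],
  [0,0,-3,0,0.2],
  [0,0,-4,0,0.2],
  [0,0,-4,0,0.2],
  [0,0,-3,0,-0.3],
  [0,0,0,0,-0.3],
])

```text
t: 14.4
eef_pos: [0.5335, -0.3529, 0.2481]
tool_rot: [0.004, 0.726, 0.688, 0.001]
contact_force: [0.7, -0.3, -0.1]
gripper_width: 0.351
grasp_force: 0.0
```

Emit:
carry_out([
  [1,-1,0,0,-0.3],
  [2,-1.5,0,0,-0.3],
  [2,-2,0,0,-0.3],
  [2,-2,0,0,-0.3],
  [2,-1.5,0,0,-0.3],
  [2,-1,0,0,-0.3],
  [2,-0.5,0,0,-0.3],
  [0,0,0,0,-0.3],
  [0,0,0,0,-0.3],
  [0,0,0,0,-0.3],
])

```text
t: 15.4
eef_pos: [0.4438, -0.2166, 0.2424]
tool_rot: [0.0, 0.726, 0.688, -0.0]
contact_force: [1.2, -0.2, -0.0]
gripper_width: 0.351
grasp_force: 0.0
```

```bash
python3 - <<'E'
from h import *
np.set_printoptions(precision=4,suppress=True)
for i in range(2): imaging.read_camera('side')
c=imaging.calibration('wrist');o=bot.get_obs();print(o['t'],o['eef_pos'],o['tool_rot'],o['gripper_width'])
w=shot('wrist','w6.png');t=shot('top','t6.png');
d=np.array([.0546,.9985,0])*.05;q=np.array([.4437,-.2152,.1])
for p in(q,q+d,q-d): print(proj('wrist',p,c),proj('top',p))
B=cv2.resize(t[170:270,200:400],None,fx=2,fy=2,interpolation=cv2.INTER_CUBIC)
m=np.zeros((584,512,3),np.uint8);m[:384]=w;m[384:,:400]=B;cv2.imwrite('pics/c6.png',m[:,:,::-1])
E
```

```text
15.5 [ 0.4437 -0.2166  0.2423] [ 0.0002  0.7262  0.6875 -0.0003] 0.35069425230191714
[254.05   180.1179] [310.9786 273.767 ]
[254.0481 125.4723] [289.6813 269.4092]
[254.0515 229.5489] [332.4069 278.165 ]
```

View pics/c6.png

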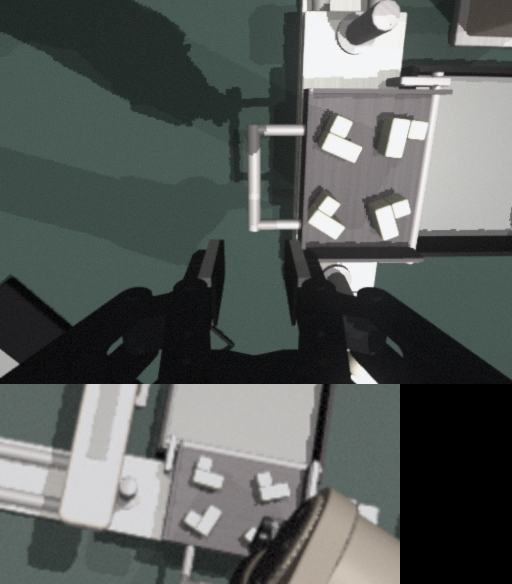

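The bar spans (254,127) to (254,230) in the wrist view, exactly as predicted, and all four feet are in the pan. Next I'll descend and grip the bar.

Emit:
carry_out([
  [0,0,2,0,-0.3],
  [0,0,3,0,-0.3],
  [0,0,3,0,-0.3],
  [0,0,3,0,-0.3],
  [0,0,2.5,0,-0.3],
  [0,0,1.6,0,-0.3],
  [0,0,1,0,-0.3],
  [0,0,0,0,-0.3],
  [0,0,0,0,-0.3],
])

```text
t: 16.5
eef_pos: [0.4441, -0.2159, 0.0817]
tool_rot: [0.0, 0.726, 0.688, 0.0]
contact_force: [0.1, -0.3, 0.2]
gripper_width: 0.351
grasp_force: 0.0
```

Emit:
carry_out([
  [0,0,0,0,-1],
  [0,0,0,0,-1],
  [0,0,0,0,-1],
  [0,0,0,0,-1],
], force=40)

```text
t: 16.9
eef_pos: [0.4435, -0.2158, 0.0822]
tool_rot: [0.0, 0.726, 0.688, 0.0]
contact_force: [-3.8, 0.1, 6.8]
gripper_width: 0.123
grasp_force: 39.0
```

```bash
python3 - <<'E'
import numpy as np
r=np.hypot(165,12);a0=np.arctan2(12,165)
th=np.r_[0,np.linspace(.08,1.13,15)]
for t in th: print(round(t,2),round((165-r*np.cos(a0+t))/10,2),round((r*np.sin(a0+t)-12)/10,2))
E
```

```text
0.0 0.0 0.0
0.08 0.15 1.31
0.15 0.38 2.53
0.23 0.71 3.73
0.3 1.12 4.9
0.38 1.62 6.03
0.45 2.21 7.13
0.53 2.87 8.18
0.6 3.61 9.17
0.68 4.42 10.11
0.75 5.31 10.98
0.83 6.25 11.79
0.9 7.25 12.52
0.98 8.31 13.17
1.05 9.41 13.75
1.13 10.55 14.23
```

Emit:
carry_out([
  [0,0.05,-0.5,0,-1],
  [0,0.1,-0.81,0,-1],
  [0,0.23,-1.22,0,-1],
  [0,0.33,-1.2,0,-1],
  [0,0.41,-1.17,0,-1],
  [0,0.5,-1.13,0,-1],
  [0,0.59,-1.1,0,-1],
  [0,0.33,-0.53,0,-1],
  [0,0.33,-0.52,0,-1],
  [0,0,0,0,-1],
])

```text
t: 17.9
eef_pos: [0.4704, -0.2171, 0.1641]
tool_rot: [-0.002, 0.726, 0.688, -0.001]
contact_force: [-11.7, -0.8, 4.0]
gripper_width: 0.125
grasp_force: 39.2
```

Emit:
carry_out([
  [0,0.37,-0.5,0,-1],
  [0,0.37,-0.49,0,-1],
  [0,0.4,-0.47,0,-1],
  [0,0.41,-0.47,0,-1],
  [0,0.44,-0.44,0,-1],
  [0,0.45,-0.43,0,-1],
  [0,0.47,-0.41,0,-1],
  [0,0.47,-0.4,0,-1],
  [0,0.5,-0.37,0,-1],
  [0,0.5,-0.36,0,-1],
  [0,0,0,0,-1],
])

```text
t: 19.0
eef_pos: [0.5149, -0.2196, 0.2094]
tool_rot: [-0.001, 0.726, 0.688, -0.0]
contact_force: [-15.7, 3.5, 21.0]
gripper_width: 0.117
grasp_force: 41.2
```

Emit:
carry_out([
  [0,0.53,-0.33,0,-1],
  [0,0.53,-0.32,0,-1],
  [0,0.55,-0.29,0,-1],
  [0,0.55,-0.29,0,-1],
  [0,0.57,-0.24,0,-1],
  [0,0.57,-0.24,0,-1],
  [0,0,0,0,-1],
  [0,0,0,0,-1],
  [0,0,0,0,-1],
  [0,0,0,0,-1],
  [0,0,0,0,-1],
  [0,0,0,0,-1],
])

```text
t: 20.2
eef_pos: [0.5502, -0.2214, 0.2267]
tool_rot: [0.001, 0.726, 0.688, 0.001]
contact_force: [-4.5, 0.5, 10.6]
gripper_width: 0.122
grasp_force: 41.5
```

```bash
python3 - <<'E'
from h import *
t=shot('top','t7.png');s=shot('side','s7.png');w=shot('wrist','w7.png')
A=cv2.resize(s[130:330,180:380],(400,400));B=cv2.resize(t[110:260,230:400],(400,353))
m=np.zeros((590,800,3),np.uint8);m[:400,:400]=A;m[:353,400:]=B;m[400:590,:253]=cv2.resize(w,(253,190));cv2.imwrite('pics/c7.png',m[:,:,::-1])
E
```

```text
(no output)
```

View pics/c7.png

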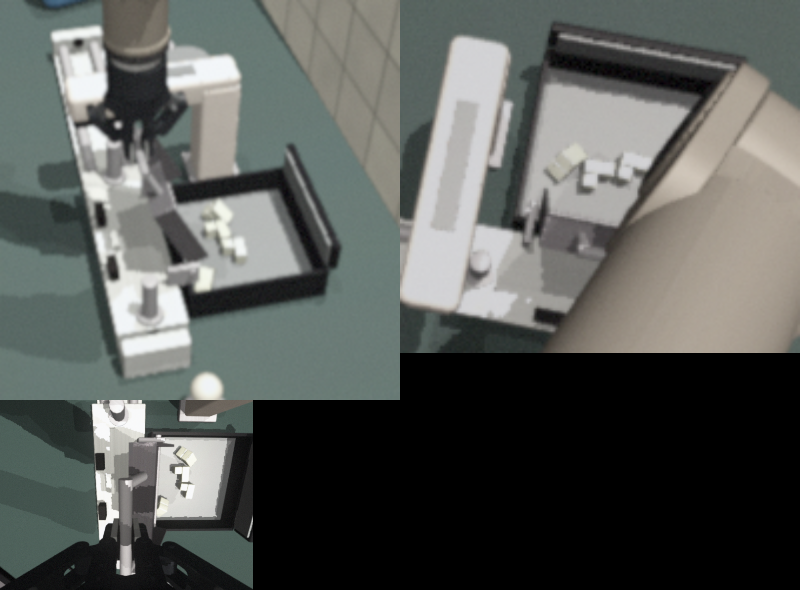

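Three feet lie clear on the foam. The fourth is near the pan lip, at roughly (328,212) in the wrist view. I'll tip the pan a little more and check whether that foot moves.

Emit:
carry_out([
  [0,0.3,-0.13,0,-1],
  [0,0.3,-0.1,0,-1],
  [0,0,0,0,-1],
  [0,0,0,0,-1],
  [0,0,0,0,-1],
  [0,0,0,0,-1],
])

```text
t: 20.95
eef_pos: [0.5557, -0.2217, 0.2287]
tool_rot: [0.001, 0.726, 0.688, 0.001]
contact_force: [-5.5, 0.5, 9.8]
gripper_width: 0.124
grasp_force: 41.4
```

```bash
python3 - <<'E'
from h import *
np.set_printoptions(precision=4,suppress=True)
s0=cv2.imread('pics/s7.png');s=shot('side','s8.png')[:,:,::-1]
# side px of foot: crop(205,278)/2+(180,130)
print('diff',np.abs(s[250:285,270:300].astype(int)-s0[250:285,270:300]).max(2).mean())
M=np.array([.5386,-.2204,0]);ex=np.array([.9985,-.0546,0]);ey=np.array([.0546,.9985,0])
for z in(.03,.05,.09):
    p=ray('side',282.5,269,z);print(z,(p-M)@ex,(p-M)@ey)
for n,x,y,z in[('lipR',.07,-.08,.088),('caseNR top?',.07,-.1,.055),('lipL',.07,.08,.088)]:print(n,proj('side',M+ex*x+ey*y+[0,0,z]))
c=imaging.calibration('wrist');p=ray('wrist',328,212,.03,c);print('w',(p-M)@ex,(p-M)@ey)
E
```

```text
diff 3.565714285714286
0.03 0.0955289898638613 -0.062159335685037495
0.05 0.0909078035196848 -0.07717613566889729
0.09 0.08166543083133179 -0.1072097356366169
lipR [275.8112 262.3515]
caseNR top? [277.2213 275.6746]
lipL [262.9021 220.616 ]
w 0.10282176791771651 -0.05165160806935189
```

The side and wrist rays for that foot agree at z≈0.03, rail x≈0.10, so it is on the foam inside the case. I'll lower the pan along the reverse arc.

Emit:
carry_out([
  [0,-0.6,0.23,0,-1],
  [0,-1.14,0.48,0,-1],
  [0,-1.1,0.58,0,-1],
  [0,-1.06,0.65,0,-1],
  [0,-1.0,0.73,0,-1],
  [0,-0.94,0.81,0,-1],
  [0,-0.89,0.87,0,-1],
  [0,-0.81,0.94,0,-1],
  [0,-0.74,0.99,0,-1],
  [0,-0.66,1.05,0,-1],
])

```text
t: 22.0
eef_pos: [0.466, -0.2169, 0.1525]
tool_rot: [0.001, 0.726, 0.688, 0.0]
contact_force: [-1.4, -2.0, 1.7]
gripper_width: 0.125
grasp_force: 43.9
```

Emit:
carry_out([
  [0,-0.59,1.1,0,-1],
  [0,-0.5,1.13,0,-1],
  [0,-0.41,1.17,0,-1],
  [0,-0.33,1.2,0,-1],
  [0,-0.23,1.22,0,-1],
  [0,-0.1,0.8,0,-1],
  [0,-0.05,0.4,0,-1],
  [0,0,0,0,-1],
  [0,0,0,0,-1],
  [0,0,0,0,-1],
])

```text
t: 23.0
eef_pos: [0.4438, -0.2155, 0.0826]
tool_rot: [-0.0, 0.726, 0.688, 0.0]
contact_force: [1.5, -2.2, -0.4]
gripper_width: 0.122
grasp_force: 44.5
```

Emit:
carry_out([
  [0,0,0,0,-0.3],
  [0,0,0,0,-0.3],
  [0,0,0,0,-0.3],
  [0,0,-1,0,-0.3],
  [0,0,-3,0,-0.3],
  [0,0,-4,0,-0.3],
  [0,0,-4,0,-0.3],
  [0,0,-4,0,-0.3],
  [0,0,-3,0,-0.3],
  [0,0,-1,0,-0.3],
  [0,0,0,0,-0.3],
  [0,0,0,0,-0.3],
])

```text
t: 24.2
eef_pos: [0.443, -0.2151, 0.2814]
tool_rot: [-0.001, 0.726, 0.688, -0.0]
contact_force: [-0.1, -0.3, -0.0]
gripper_width: 0.353
grasp_force: 0.0
```

```bash
python3 - <<'E'
from h import *
for i in range(6): imaging.read_camera('side')
w=shot('wrist','w9.png');s=shot('side','s9.png')
A=cv2.resize(s[120:320,190:350],(480,600));m=np.zeros((600,800,3),np.uint8);m[:,:480]=A
m[:400,480:]=cv2.resize(w[0:300,250:490],(320,400));cv2.imwrite('pics/c9.png',m[:,:,::-1])
o=bot.get_obs();print(o['t'],o['eef_pos'],o['contact_force'])
M=np.array([.5386,-.2204,0]);ex=np.array([.9985,-.0546,0]);ey=np.array([.0546,.9985,0]);c=imaging.calibration('wrist')
for n,x,y,z in[('bar',-.095,0,.1),('rpost',0,-.13,.135),('lpost',0,.13,.135)]:print(n,proj('wrist',M+ex*x+ey*y+[0,0,z],c))
E
```

```text
24.6 [ 0.44351148 -0.21551771  0.28190414] [-0.14121801 -0.68685769  0.2571623 ]
bar [254.55878503 171.53384556]
rpost [342.6194641  297.18418254]
lpost [368.62279599  29.72798305]
```

View pics/c9.png

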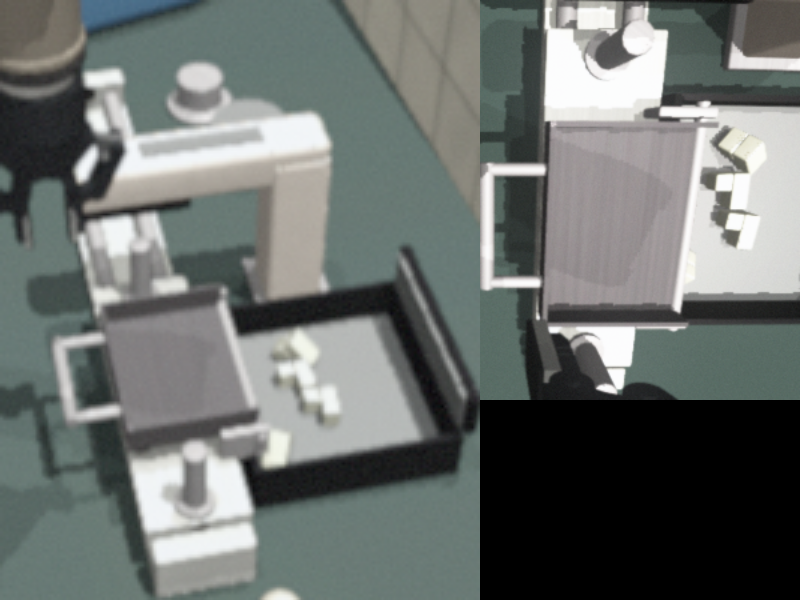

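The pan is flat and empty, and all four feet are in the case; the fourth is at (275,445), just beyond the lip. The left post is at wrist pixel (368,29), matching the prediction for home. Handing in.

```bash
python3 -c "
from station import bot
print(bot.hand_in())"
```

```text
the job is handed in; nothing more can be done
None
```

The job is handed in at about 25 s: the carriage is home on the right-hand stop, all four feet are in the case, the pan is flat and empty, and no contact with the gantry or the other things showed in the forces or the pictures I took.

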